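# Load a carton into a racking lane

### The arm

A 6-joint arm with a two-finger parallel gripper is mounted at the origin on the work surface. World frame = base frame: x ahead of the robot, y to its left, z up, the work surface at z = 0. Lengths are in mm, angles in rad, forces in N, time in s.
With the tool pointing down it reaches from about 275 to 1000 mm from the base axis. Payload 8.4 kg.
Tool frame: the origin (TCP) lies at the very end of the fingers, on their centre line; the grasp point (between the pads) lies 19 mm behind it (r.pinch_z is the distance from the TCP to the grasp point, in mm); z points along the fingers, y is the direction in which the jaws open and shut (so a half turn about z gives the same grasp; the last joint's range is limited). The gripper opens to 85 mm and grips with 20 to 120 N. Pads are 22 mm wide; open, the fingers measure 114 mm over their backs; the gripper's body (76 mm by 85 mm) begins 54 mm behind the grasp point. The pads swing forward as they close: fully open they stand 13 mm farther back than shut.
Start: joints at [1.106, 0.353, 1.633, -0, 1.155, -0.002], TCP at [279.034, 559.257, 231.281] pointing down, gripper open.
Joint ranges: [-2.63, 2.63], [-0.92, 2.1], [0.06, 2.66], [-1.3, 4.44], [0, 2.69], [-3.02, 3.02]. Speed limits (rad/s): [2.22, 2.22, 2.79, 3.14, 3.14, 3.14].

### API

Orientations are given as [roll, pitch, yaw] about the fixed x, y, z axes, in that order (R = Rz(yaw) Ry(pitch) Rx(roll)).
In Python, from rig import r, optics gives the robot as it stands.
- The arm moves only by the shell command python3 -m creep 'ROWS' [FORCE]. ROWS is JSON, a list of rows, each an object with "dp": the shift along the tool's x, y, z in mm, a list of three; "angular": the turn, a rotation vector about the tool's x, y, z in rad, a list of three; "fingers": the finger opening in mm, from 0 to 85.4. In form: [{"dp": [dx, dy, dz], "angular": [wx, wy, wz], "fingers": fingers}, ...]. A call has 1 to 5 rows; each row is the pose to reach, as a shift and turn from the pose commanded when the call began, along the tool's axes at that moment; what a row does not reach only later rows make up. A row lasts 1/12 s, in which the tool goes at most 41.7 mm and 7.16 degrees, less where a joint would pass 70% of its speed; a pose out of reach is approached as far as the arm can. A call with a gripper value outside its range is refused whole. The fingers move at their own pace and stop on an object; FORCE is the grip in N (left out, the last holds). Time passes only in rows, so rows that repeat a pose let the fingers close. It gives the time, the measured TCP pose, the force and the opening at its end, in the units of the state.
- r.sense(): the state, without advancing time (a new reading comes with each control period).
- optics.grab_frame(name): name is "scene" or "top"; returns the picture (400x640x3 uint8, blue, green, red); there is no depth.
- optics.camera_params(name): a dict with "fx", "fy", "cx", "cy" (pixels), "eye" and "rotation" of the camera in the world. Camera axes: x right, y up, looking along -z (the intrinsics and any distortion apply to the point x, -y, -z); pixel columns grow to the right and rows downward; lengths in mm; the calibration is good to about 2 mm. A picture is of the moment at which its call begins. camera_params takes no time and is no camera call.
- r.sign_off(): hands the job in, once; it reports no verdict.
The state is a dict: "clock": time; "qpos": joint angles; "qvel": joint speeds; "joint_efforts": joint torques, N m; "eef_pos": TCP position; "tcp_rot": TCP orientation; "contact_force": force on the tool from outside, world axes, zero at the start; "wrist_torque": the same for the moment, N m; "opening": opening from 0.0 (shut) to 1.0 (fully open).
Only numpy, scipy, OpenCV 4.12 (cv2) and the standard library are available. Lean on these libraries where they do the work, as an engineer would, in place of code of your own. Each camera call takes 0.05 s, during which the arm holds its last target.

### The job

Push the loose carton that stands on the open end of the shelf board in between the two guide rails and down the lane until it stands straight, right behind the carton already stored there, with no more than about a centimetre left between the two. Only push it: do not lift or tip it, let neither the carton nor the robot touch a rail, do not shove the stored carton along, and leave everything else where it is.

Things in the scene. Friction and masses are not known exactly. Their poses are not given: they have to be found in the camera images.
- lane: Fixed grey shelf board, 260 (x) x 530 (y) x 12 mm thick. Origin on the table; the deck, 12 mm above it, spans x -130 to 130, y -290 to 240 mm. Its y axis is the lane's centreline and +y the way to push (roughly to the robot's left). Rails leave the lane 110 mm wide (x -55 to 55 mm) from its mouth at y = -60 to y = 240 mm; a cross plate closes the end at y = 232 mm. Before the mouth the deck is open.
- rail_near: Guide rail, dark steel, fixed to the board on the robot's side of the lane: upright strip 6 mm thick, 300 mm long (along the lane) and 35 mm high above the deck, with a low 14 mm foot on the outside. Origin at the middle of its length, on the deck, at x = -58, y = +90 mm of the lane. Must not be touched.
- rail_far: The same guide rail on the side away from the robot, its origin at x = +58, y = +90 mm of the lane. Must not be touched.
- carton: The carton to push: brown, pale tape along the top, 80 mm wide (its x) x 90 mm long (its y, +y is its leading face) x 70 mm high, about 0.3 to 0.55 kg. Origin at the centre of its underside. It stands on the open deck before the mouth, up to 35 mm off the lane's centreline and turned up to 0.3 rad from it.
- stock: The carton already stored between the rails: the same look, 80 mm wide (its x) x 100 mm long (its y, along the lane) x 70 mm high, about 0.9 kg, loose. Origin at the centre of its underside. How far down the lane it stands varies. Not to be shoved.
- race: Bystander: steel bearing ring, 42 mm across, 14 mm high, lying on the board outside the rail on the robot's side. Origin at the centre of its underside.
- ball: Bystander: steel coupling ball on a short foot, 44 mm across, 61 mm high, standing on the board outside the far rail. Origin at the centre of its underside.
- can: Bystander: upright can, 64 mm across, 160 mm high, on the table to the robot's right. Origin at the centre of its underside.
- tube: Bystander: offcut of dark square steel tube, 60 x 130 x 60 mm, on the table to the robot's left. Origin at the centre of its underside.
- drum: Bystander: grey brake drum, 170 mm across, 55 mm high, on the table to the left. Origin at the centre of its underside.
- wrench: Bystander: steel wrench, 180 mm long, lying on the table beyond the board.
- white_box: Bystander: white carton, 60 x 90 x 50 mm, on the table beyond the board. Origin at the centre of its underside.
- tape_roll: Bystander: roll of tape, 100 mm across, 45 mm high, lying on the table to the robot's left. Origin at the centre of its underside.
Mind the look-alikes: they are no part of the job. What is shaped like the carton but red is not meant.

How it is judged:
By the outcome, as a careful person would: the job done as asked, in the order asked, and still so for the second after the job is handed in, with the robot touching nothing.
It also fails if it takes over 72 s, if anything falls off the work surface, if the arm or the gripper's body presses on something with over 40 N, if the wrist force passes 120 N, or if a joint passes its speed limit or range.

## Working session

There is one attempt and no reset: what is moved stays moved. The work goes in short steps, Python scripts to look and compute and a shell command to move; the robot and the scene stay as the last step left them, time stands still between calls to the robot, and variables do not carry over. Pictures are saved under pics/ and viewed, and the job is handed in when it is done.

```bash
ls; mkdir -p pics; python3 - <<'E'
from rig import r, optics
import cv2
for n in ["scene","top"]:
    cv2.imwrite(f"pics/{n}0.png",optics.grab_frame(n)); print(n,optics.camera_params(n))
print(r.sense())
E
```

```text
pics
scene {'fx': 461.91252186650206, 'fy': 461.91252186650206, 'cx': 322.65346569503936, 'cy': 205.28336797842888, 'eye': array([1075.97467214,  936.7087631 ,  743.02799846]), 'rotation': array([0.99873227, 0.01247779, 2.61228385])}
top {'fx': 382.71752542615366, 'fy': 382.71752542615366, 'cx': 317.5122723887507, 'cy': 195.9844474657096, 'eye': array([ 359.32501833,  -27.01602846, 1256.10141669]), 'rotation': array([ 0.13944346,  0.01193605, -1.56465899])}
{'clock': 0.1, 'qpos': array([ 1.10561949e+00,  3.53604056e-01,  1.63404005e+00, -2.62051753e-06,
        1.15517894e+00, -2.39493050e-03]), 'qvel': array([ 0.00014557, -0.00205774, -0.00301039, -0.0004233 , -0.00227919,
        0.00173475]), 'joint_efforts': array([-7.98673573e-04, -6.06351542e+01, -3.42815816e+01, -5.06959304e-05,
        3.96438612e-03,  7.71414830e-05]), 'eef_pos': array([278.83839974, 558.89330866, 230.62946296]), 'tcp_rot': array([-3.14036227e+00, -5.50570322e-07,  2.67881181e+00]), 'contact_force': array([-1.32221106,  0.77286071, -0.78465473]), 'wrist_torque': array([ 0.03658357,  0.01211712, -0.02044976]), 'opening': 0.9989677133018028}
```

View pics/scene0.png

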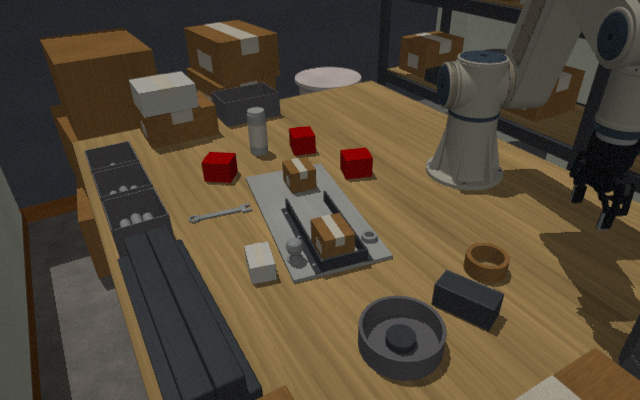

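View pics/top0.png

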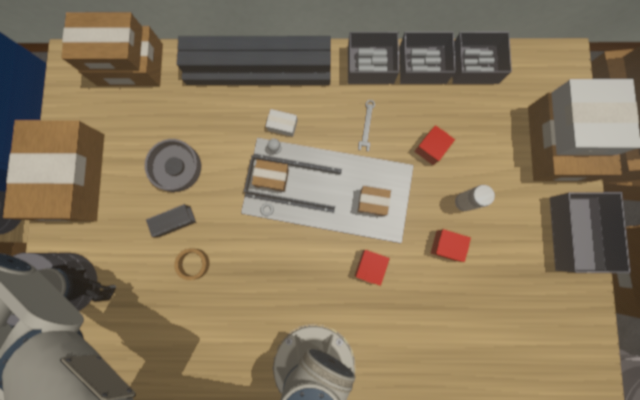

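Top view: the board spans about (243–413, 140–241). The loose carton is at (375,200), the stock at (269,176), and the red decoys are off the board. Next I'll fit the poses.

```bash
cat > h.py <<'E'
from rig import r, optics
import cv2, numpy as np
from scipy.spatial.transform import Rotation as R
def proj(n,P):
    c=optics.camera_params(n); M=R.from_euler('xyz',c['rotation']).as_matrix()
    q=(np.atleast_2d(P)-c['eye'])@M; q=q*[1,-1,-1]
    return np.c_[c['fx']*q[:,0]/q[:,2]+c['cx'],c['fy']*q[:,1]/q[:,2]+c['cy']]
def unproj(n,uv,z):
    c=optics.camera_params(n); M=R.from_euler('xyz',c['rotation']).as_matrix()
    uv=np.atleast_2d(uv).astype(float)
    d=np.c_[(uv[:,0]-c['cx'])/c['fx'],-(uv[:,1]-c['cy'])/c['fy'],-np.ones(len(uv))]@M.T
    return c['eye']+d*((z-c['eye'][2])/d[:,2])[:,None]
def crop(img,x0,y0,x1,y1,s,name):
    cv2.imwrite(name,cv2.resize(img[y0:y1,x0:x1],None,fx=s,fy=s,interpolation=cv2.INTER_CUBIC))
E
python3 - <<'E'
from h import *
print(proj('top',[[0,0,0],[279,559,231]]),proj('scene',[[0,0,0],[279,559,231]]))
t=cv2.imread('pics/top0.png');crop(t,230,130,425,250,4,'pics/topc.png')
t=cv2.imread('pics/scene0.png');crop(t,235,150,395,285,4.4,'pics/scenec.png')
E
```

```text
[[312.95323577 365.92543792]
 [100.21356244 279.02039866]] [[462.5115443  171.61492522]
 [585.09139146 221.38766163]]
```

View pics/topc.png

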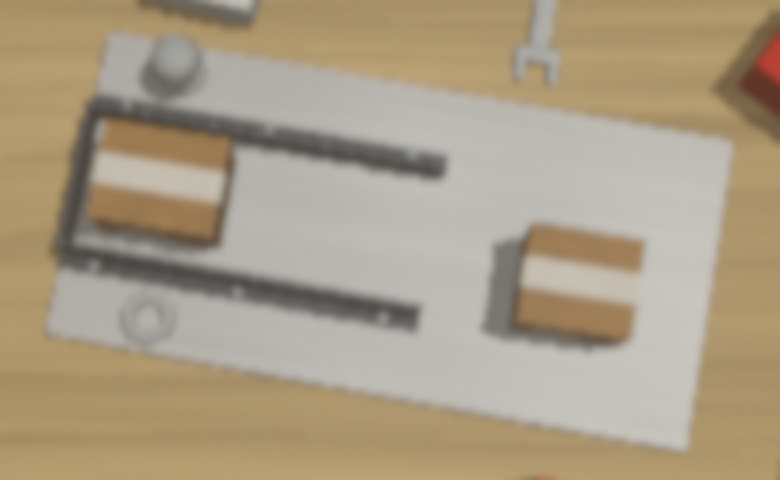

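View pics/scenec.png

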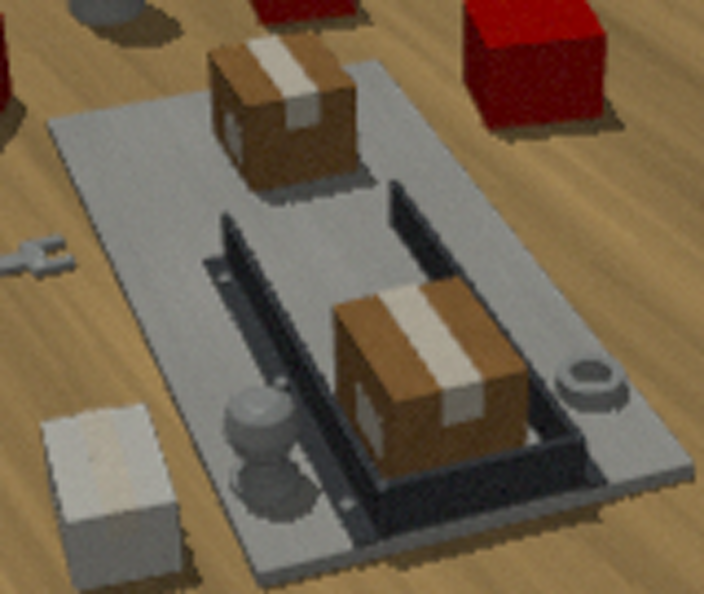

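```bash
cat > fit.py <<'E'
from h import *
from scipy.optimize import least_squares
S={'top':(230,130,4),'scene':(235,150,4.4)}
def px(n,p): x0,y0,s=S[n]; return (np.array(p,float)+.5)/s-.5+[x0,y0]
def world(pose,L,z):
    x,y,a=pose; c,s=np.cos(a),np.sin(a); L=np.asarray(L,float)
    return np.c_[x+c*L[:,0]-s*L[:,1],y+s*L[:,0]+c*L[:,1],np.full(len(L),z) if np.isscalar(z) else z]
def fit(obs,L,z,x0):
    f=lambda p:np.concatenate([(proj(n,world(p,L,z))-px(n,o)).ravel() for n,o in obs.items()])
    s=least_squares(f,x0,loss='soft_l1'); return s.x,f(s.x).reshape(-1,2)
def rect(w,l): return [[w/2,l/2],[w/2,-l/2],[-w/2,-l/2],[-w/2,l/2]]
def rel(l,c):
    a=l[2];d=np.array(c[:2])-l[:2]
    return np.cos(a)*d[0]+np.sin(a)*d[1],-np.sin(a)*d[0]+np.cos(a)*d[1],c[2]-a
E
python3 - <<'E'
from fit import *
np.set_printoptions(precision=2,suppress=True)
for sel in (['top','scene'],['top'],['scene']):
    g=lambda d:{k:d[k] for k in sel}
    bl=[[130,240],[130,-290],[-130,-290],[-130,240]]
    lane,e=fit(g({'top':[(108,33),(733,141),(688,450),(46,333)],'scene':[(258,572),(50,122),(378,62),(692,462)]}),bl,12,[450,0,-.1]);print(lane,np.abs(e).max())
    car,e=fit(g({'top':[(531,223),(644,239),(630,338),(514,325)],'scene':[(246,104),(209,57),(317,33),(357,85)]}),rect(80,90),82,[430,-150,-.1]);print(car,rel(lane,car),np.abs(e).max())
    st,e=fit(g({'top':[(105,120),(233,140),(217,240),(88,222)],'scene':[(402,402),(335,305),(463,279),(527,374)]}),rect(80,100),82,[470,150,-.1]);print(st,rel(lane,st),np.abs(e).max())
    if len(sel)==2:
        np.savez('p.npz',lane=lane,car=car,st=st)
        for n in sel:
            im=cv2.imread(f'pics/{n}0.png');x0,y0,s=S[n];k=4
            im=cv2.resize(im[y0:y0+140,x0:x0+196],None,fx=k,fy=k,interpolation=cv2.INTER_CUBIC)
            def dr(pose,L,z,col):
                p=((proj(n,world(pose,L,z))-[x0,y0]+.5)*k-.5)
                cv2.polylines(im,[np.round(p*16).astype(np.int32)],True,col,1,cv2.LINE_AA,4)
            dr(lane,bl,12,(255,0,0))
            for p,l in((car,90),(st,100)): dr(p,rect(80,l),82,(0,255,0)); dr(p,rect(80,l),12,(0,255,255))
            for sx in(-58,58): dr(lane,np.array(rect(6,300))+[sx,90],47,(255,0,255))
            cv2.imwrite(f'pics/ov_{n}.png',im)
E
```

```text
[562.14 -19.15  -0.18] 0.9817727456705825
[ 512.55 -188.07   -0.15] (np.float64(-19.208243727204536), np.float64(-174.99814636397693), np.float64(0.0213314993888718)) 1.3839308192073076
[590.77 139.37  -0.15] (np.float64(0.3851904762971259), np.float64(161.0799882785729), np.float64(0.022823014345465797)) 1.5813563448955676
[562.24 -19.36  -0.17] 0.4606251667327399
[ 512.62 -188.17    6.14] (np.float64(-19.843393757435095), np.float64(-174.82699791230743), np.float64(6.31380253491137)) 0.6809478498630028
[590.58 137.63  -0.14] (np.float64(0.9187846388536727), np.float64(159.52516145531476), np.float64(0.03156789439288346)) 0.4568718430485319
[561.78 -18.91  -0.18] 0.7387495913942246
[ 512.55 -187.67   -0.17] (np.float64(-18.24143153607581), np.float64(-174.84460456921101), np.float64(0.0054502483212579)) 1.4893939585226406
[592.31 142.39  -6.45] (np.float64(1.191484482410413), np.float64(164.1612049192292), np.float64(-6.274721070566712)) 1.3532862858507997
```

```bash
sleep 1; ls pics
```

```text
ov_scene.png
ov_top.png
scene0.png
scenec.png
top0.png
topc.png
```

View pics/ov_top.png

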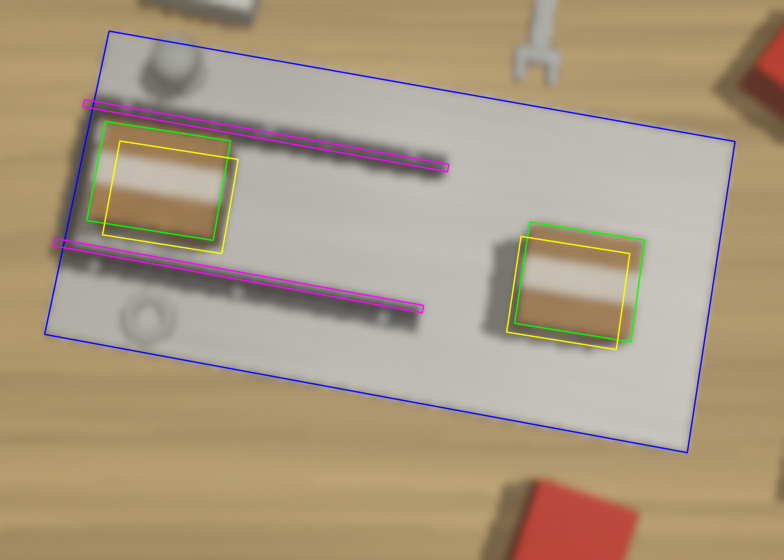

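View pics/ov_scene.png

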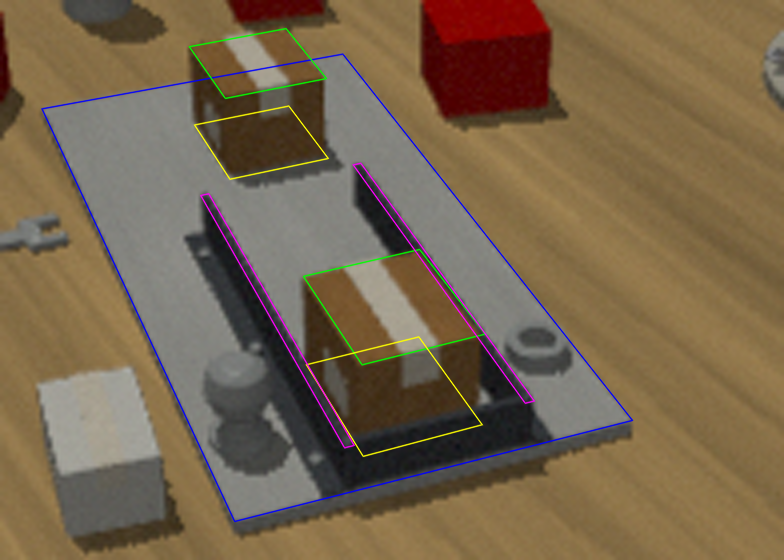

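```bash
cat > go.py <<'E'
import sys
from fit import *
np.set_printoptions(precision=2,suppress=True)
p=np.load('p.npz');lane=p['lane']
def st():
    s=r.sense();w=s['eef_pos'];l=rel(lane,[*w[:2],s['tcp_rot'][2]])
    print('t',round(s['clock'],2),'lane',np.round(l,3),'z',round(w[2],1),'F',s['contact_force'],'op',round(s['opening'],3),'rpy',s['tcp_rot']);return s
if __name__=='__main__':
    s=st()
    if len(sys.argv)>1:
        x,y,z,yw=map(float,sys.argv[1:5])
        T=world(lane,[[x,y]],z)[0];M=R.from_euler('xyz',s['tcp_rot']);G=R.from_euler('xyz',[np.pi,0,lane[2]+yw])
        print('dp',M.inv().apply(T-s['eef_pos']),'ang',(M.inv()*G).as_rotvec())
E
python3 go.py -100 -175 240 3.14159; python3 -c "
import numpy as np;print(np.load('p.npz')['lane'])"
```

```text
t 0.1 lane [-380.28  519.4     2.85] z 230.6 F [-1.32  0.77 -0.78] op 0.999 rpy [-3.14 -0.    2.68]
dp [-465.1  -586.9    -8.65] ang [-0.   -0.   -0.29]
[ 5.62142972e+02 -1.91477520e+01 -1.76269001e-01]
```

```bash
python3 -m creep '[{"dp":[-129,-163,-9],"angular":[0,0,-0.29],"fingers":50},{"dp":[-129,-163,-9],"angular":[0,0,-0.29],"fingers":50},{"dp":[-129,-163,-9],"angular":[0,0,-0.29],"fingers":50},{"dp":[-129,-163,-9],"angular":[0,0,-0.29],"fingers":50},{"dp":[-129,-163,-9],"angular":[0,0,-0.29],"fingers":50}]'; python3 go.py -100 -175 240 3.14159
```

```text
clock: 0.52
eef_pos: [321.4, 353.8, 239.9]
tcp_rot: [-3.141, -0.0, 2.97]
contact_force: [1.6, -0.7, 0.6]
opening: 0.59
t 0.52 lane [-302.4   324.96    3.15] z 239.9 F [ 1.61 -0.74  0.61] op 0.59 rpy [-3.14 -0.    2.97]
dp [-200.19 -500.85    0.19] ang [-0. -0.  0.]
```

```bash
python3 -m creep '[{"dp":[-75,-190,0],"angular":[0,0,0],"fingers":50},{"dp":[-75,-190,0],"angular":[0,0,0],"fingers":50},{"dp":[-75,-190,0],"angular":[0,0,0],"fingers":50},{"dp":[-75,-190,0],"angular":[0,0,0],"fingers":50},{"dp":[-75,-190,0],"angular":[0,0,0],"fingers":50}]'; python3 -m creep '[{"dp":[-75,-190,0],"angular":[0,0,0],"fingers":50},{"dp":[-75,-190,0],"angular":[0,0,0],"fingers":50},{"dp":[-75,-190,0],"angular":[0,0,0],"fingers":50},{"dp":[-75,-190,0],"angular":[0,0,0],"fingers":50},{"dp":[-75,-190,0],"angular":[0,0,0],"fingers":50}]';  python3 go.py -100 -175 150 3.14159
```

```text
clock: 0.93
eef_pos: [362.5, 153.6, 240.2]
tcp_rot: [-3.141, 0.0, 2.969]
contact_force: [0.3, 0.8, -0.3]
opening: 0.584
clock: 1.35
eef_pos: [403.9, -46.7, 240.4]
tcp_rot: [-3.141, 0.0, 2.969]
contact_force: [1.5, 0.9, 0.2]
opening: 0.585
t 1.35 lane [-150.98  -54.85    3.15] z 240.4 F [1.54 0.94 0.18] op 0.585 rpy [-3.14  0.    2.97]
dp [ -50.56 -120.3    90.4 ] ang [-0.  0.  0.]
```

```bash
python3 -m creep '[{"dp":[-50,-120,90],"angular":[0,0,0],"fingers":50},{"dp":[-50,-120,90],"angular":[0,0,0],"fingers":50},{"dp":[-50,-120,90],"angular":[0,0,0],"fingers":50},{"dp":[-50,-120,90],"angular":[0,0,0],"fingers":50},{"dp":[-50,-120,90],"angular":[0,0,0],"fingers":50}]';  python3 - <<'E'
from h import *
t=optics.grab_frame('top');crop(t,230,130,425,250,4,'pics/topc1.png')
t=optics.grab_frame('scene');crop(t,235,100,395,235,4.4,'pics/scenec1.png')
E
python3 go.py -100 -175 48 3.14159
```

```text
clock: 1.77
eef_pos: [432.0, -174.4, 147.0]
tcp_rot: [-3.141, -0.004, 2.966]
contact_force: [0.0, 0.2, -0.0]
opening: 0.586
t 1.87 lane [-101.52 -172.85    3.14] z 149.3 F [0.6  0.62 0.14] op 0.585 rpy [ 3.14 -0.    2.97]
dp [ -1.79  -2.23 101.28] ang [ 0. -0.  0.]
```

View pics/scenec1.png

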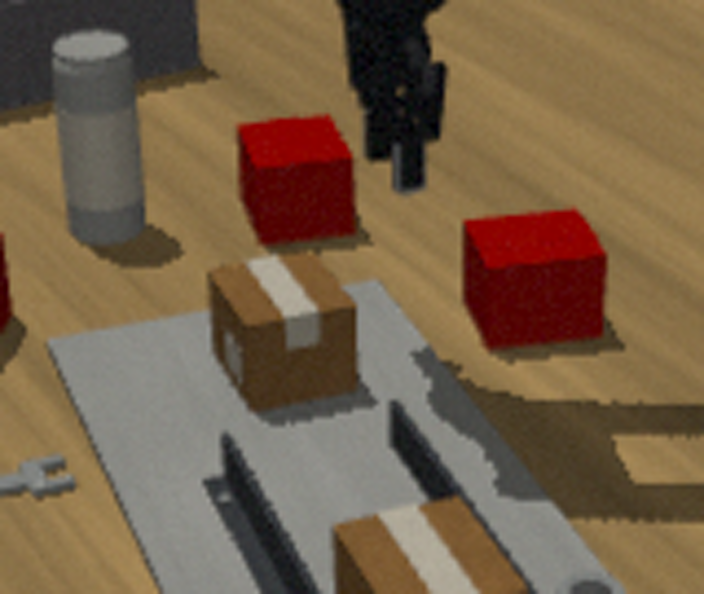

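View pics/topc1.png

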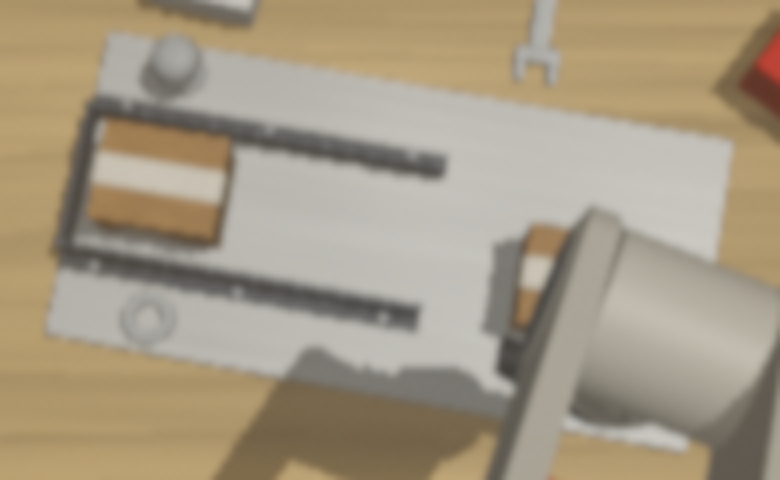

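```bash
python3 -m creep '[{"dp":[0,-2,35],"angular":[0,0,0],"fingers":50},{"dp":[0,-2,70],"angular":[0,0,0],"fingers":50},{"dp":[0,-2,100],"angular":[0,0,0],"fingers":50},{"dp":[0,-2,100],"angular":[0,0,0],"fingers":50},{"dp":[0,-2,100],"angular":[0,0,0],"fingers":50}]';  python3 - <<'E'
from h import *
t=optics.grab_frame('top');crop(t,230,130,425,250,4,'pics/topc2.png')
t=optics.grab_frame('scene');crop(t,235,100,395,235,4.4,'pics/scenec2.png')
E
python3 go.py -75 -175 48 3.14159
```

```text
clock: 2.28
eef_pos: [431.7, -171.9, 50.3]
tcp_rot: [3.141, -0.003, 2.97]
contact_force: [0.3, -1.0, 0.7]
opening: 0.589
t 2.38 lane [ -99.58 -173.94    3.15] z 52.2 F [-0.07  0.69 -0.87] op 0.588 rpy [-3.14  0.    2.97]
dp [-24.56  -1.16   4.24] ang [-0.  0.  0.]
```

View pics/scenec2.png

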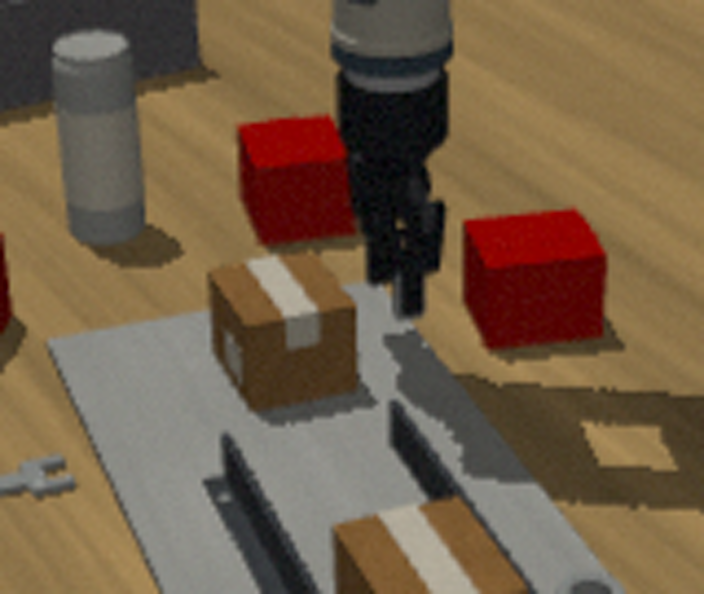

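```bash
python3 -m creep '[{"dp":[-7,-1,10],"angular":[0,0,0],"fingers":50},{"dp":[-14,-1,10],"angular":[0,0,0],"fingers":50},{"dp":[-19,-1,10],"angular":[0,0,0],"fingers":50},{"dp":[-23,-1,10],"angular":[0,0,0],"fingers":50},{"dp":[-25,-1,10],"angular":[0,0,0],"fingers":50}]'; python3 go.py -51 -175 42 3.14159;python3 -m creep '[{"dp":[-2,0,0],"angular":[0,0,0],"fingers":50},{"dp":[-4,0,0],"angular":[0,0,0],"fingers":50},{"dp":[-6,0,0],"angular":[0,0,0],"fingers":50},{"dp":[-8,0,0],"angular":[0,0,0],"fingers":50},{"dp":[-10,0,0],"angular":[0,0,0],"fingers":50}]'; python3 go.py -51 -175 42 3.14159
```

```text
clock: 2.8
eef_pos: [458.3, -178.7, 41.5]
tcp_rot: [-3.141, 0.002, 2.969]
contact_force: [0.2, 0.1, 0.8]
opening: 0.585
t 2.8 lane [ -74.25 -175.31    3.15] z 41.5 F [0.2  0.14 0.84] op 0.585 rpy [-3.14  0.    2.97]
dp [-23.26   0.23  -0.5 ] ang [-0.  0.  0.]
clock: 3.22
eef_pos: [465.9, -179.8, 40.2]
tcp_rot: [3.141, -0.002, 2.969]
contact_force: [-6.6, 1.9, 5.1]
opening: 0.585
t 3.22 lane [ -66.56 -175.03    3.15] z 40.2 F [-6.61  1.9   5.14] op 0.585 rpy [ 3.14 -0.    2.97]
dp [-15.56  -0.03  -1.87] ang [ 0. -0.  0.]
```

```bash
python3 -m creep '[{"dp":[-2,0,0],"angular":[0,0,0],"fingers":50},{"dp":[-4,0,0],"angular":[0,0,0],"fingers":50},{"dp":[-6,0,0],"angular":[0,0,0],"fingers":50},{"dp":[-8,0,0],"angular":[0,0,0],"fingers":50},{"dp":[-10,0,0],"angular":[0,0,0],"fingers":50}]';  python3 - <<'E'
from h import *
t=optics.grab_frame('top');crop(t,230,130,425,250,4,'pics/topc3.png')
t=optics.grab_frame('scene');crop(t,235,150,395,285,4.4,'pics/scenec3.png')
E
python3 go.py -51 -175 42 3.14159
```

```text
clock: 3.63
eef_pos: [475.1, -181.4, 40.1]
tcp_rot: [3.141, -0.003, 2.969]
contact_force: [-6.5, 0.3, 5.3]
opening: 0.586
t 3.73 lane [ -56.4  -175.06    3.15] z 40.1 F [-4.01  0.34  3.91] op 0.582 rpy [ 3.14 -0.    2.97]
dp [-5.39  0.04 -1.91] ang [ 0. -0.  0.]
```

View pics/scenec3.png

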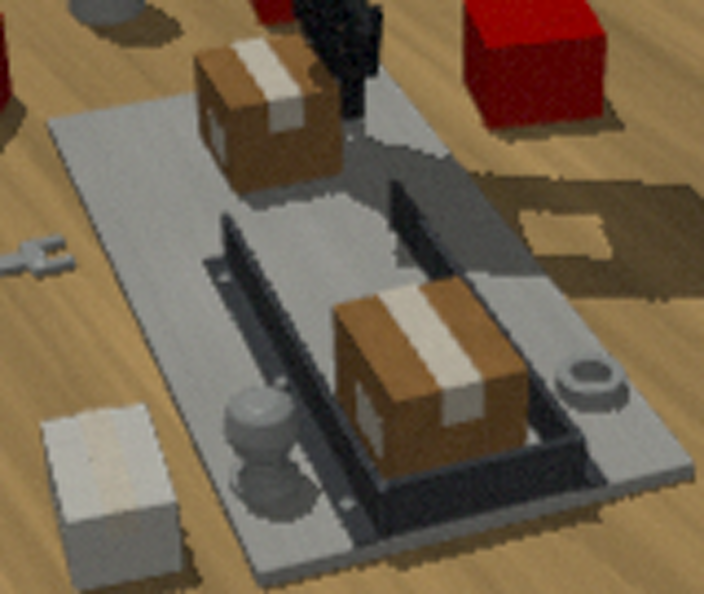

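View pics/topc3.png

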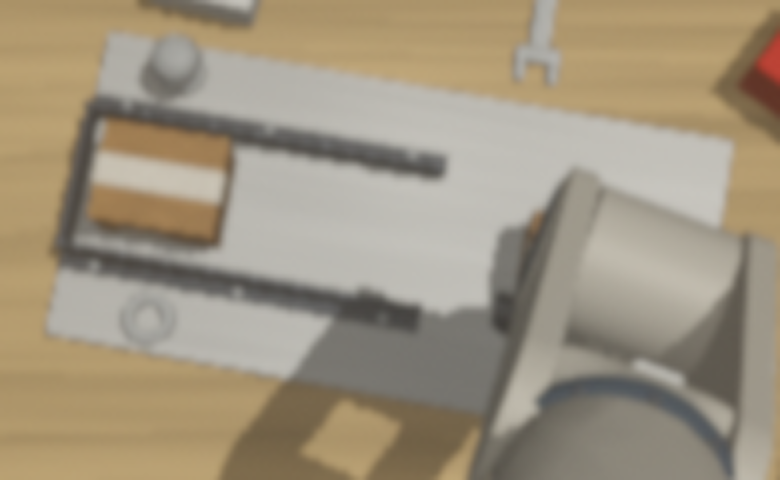

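```bash
python3 -m creep '[{"dp":[-2,0,0],"angular":[0,0,0],"fingers":50},{"dp":[-4,0,0],"angular":[0,0,0],"fingers":50},{"dp":[-6,0,0],"angular":[0,0,0],"fingers":50},{"dp":[-7,0,0],"angular":[0,0,0],"fingers":50},{"dp":[-7,0,0],"angular":[0,0,0],"fingers":50}]'; python3 go.py;python3 -m creep '[{"dp":[5,0,0],"angular":[0,0,0],"fingers":50},{"dp":[25,0,0],"angular":[0,0,0],"fingers":50},{"dp":[35,0,-20],"angular":[0,0,0],"fingers":50},{"dp":[35,-10,-60],"angular":[0,0,0],"fingers":50},{"dp":[35,-30,-95],"angular":[0,0,0],"fingers":50}]'; python3 go.py -60 -260 140 1.5708
```

```text
clock: 4.15
eef_pos: [483.8, -183.1, 40.2]
tcp_rot: [-3.142, 0.0, 2.969]
contact_force: [-0.9, -0.4, 0.3]
opening: 0.585
t 4.15 lane [ -48.42 -175.18    3.15] z 40.2 F [-0.95 -0.39  0.34] op 0.585 rpy [-3.14  0.    2.97]
clock: 4.57
eef_pos: [442.4, -205.2, 135.8]
tcp_rot: [3.14, -0.002, 2.97]
contact_force: [2.4, -0.8, 1.1]
opening: 0.586
t 4.57 lane [ -85.27 -204.15    3.15] z 135.8 F [ 2.41 -0.78  1.1 ] op 0.586 rpy [ 3.14 -0.    2.97]
dp [-24.98 -55.97  -4.27] ang [-0.   -0.    1.58]
```

```bash
python3 -m creep '[{"dp":[0,-66,0],"angular":[0,0,0.6],"fingers":50},{"dp":[0,-66,0],"angular":[0,0,0.6],"fingers":50},{"dp":[-85,-68,0],"angular":[0,0,0.6],"fingers":50},{"dp":[-85,-68,0],"angular":[0,0,0.6],"fingers":50},{"dp":[-85,-68,0],"angular":[0,0,0.6],"fingers":50}]';  python3 -m creep '[{"dp":[0,0,0],"angular":[0,0,0.6],"fingers":50},{"dp":[0,0,0],"angular":[0,0,0.6],"fingers":50},{"dp":[0,0,0],"angular":[0,0,0.6],"fingers":50},{"dp":[0,0,0],"angular":[0,0,0.6],"fingers":50},{"dp":[0,0,0],"angular":[0,0,0.6],"fingers":50}]'; python3 go.py 0 -275 140 1.5708; python3 - <<'E'
from h import *
t=optics.grab_frame('top');crop(t,230,130,425,250,4,'pics/topc4.png')
t=optics.grab_frame('scene');crop(t,235,150,395,285,4.4,'pics/scenec4.png')
E
```

```text
clock: 4.98
eef_pos: [522.5, -291.0, 136.4]
tcp_rot: [3.139, 0.008, 2.361]
contact_force: [-0.5, 0.2, -0.0]
opening: 0.584
clock: 5.4
eef_pos: [515.9, -288.2, 135.2]
tcp_rot: [3.141, 0.0, 1.762]
contact_force: [-0.7, 0.3, -0.2]
opening: 0.587
t 5.4 lane [   1.7  -273.03    1.94] z 135.2 F [-0.66  0.34 -0.2 ] op 0.587 rpy [3.14 0.   1.76]
dp [-1.23 -2.29 -4.78] ang [0.   0.   0.37]
```

View pics/scenec4.png

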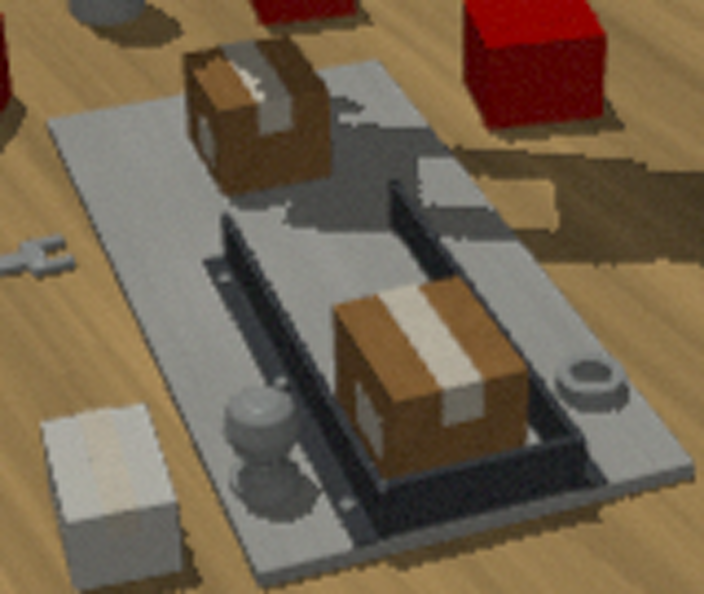

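View pics/topc4.png

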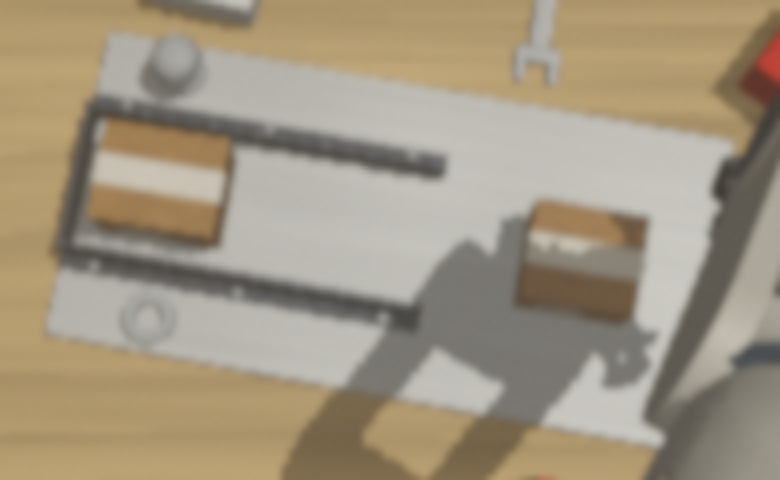

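```bash
cat > fc.py <<'E'
from fit import *
lane=np.load('p.npz')['lane']
def run(o,w=80,l=90,g=(510,-190,-.17)):
    for sel in (['top','scene'],['top'],['scene']):
        if not all(k in o for k in sel): continue
        c,e=fit({k:o[k] for k in sel},rect(w,l),82,g);print(sel,np.round(rel(lane,c),3),np.abs(e).max().round(2))
E
python3 - <<'E'
from fc import *
run({'top':[(535,199),(649,216),(634,320),(517,303)],'scene':[(220,108),(184,58),(293,36),(331,89)]})
E
```

```text
['top', 'scene'] [-1.47900e+00 -1.75583e+02  1.10000e-02] 0.9
['top'] [-1.73600e+00 -1.75433e+02  2.00000e-02] 0.58
['scene'] [-1.47900e+00 -1.76375e+02 -2.00000e-03] 1.02
```

```bash
python3 -m creep '[{"dp":[0,0,0],"angular":[0,0,0.12],"fingers":50},{"dp":[0,-1,10],"angular":[0,0,0.24],"fingers":50},{"dp":[-1,-2,40],"angular":[0,0,0.37],"fingers":50},{"dp":[-1,-2,70],"angular":[0,0,0.37],"fingers":50},{"dp":[-1,-2,84],"angular":[0,0,0.37],"fingers":50}]'; python3 -m creep '[{"dp":[0,0,0],"angular":[0,0,0],"fingers":50}]'; python3 go.py -1.5 -240 52 1.5708
```

```text
clock: 5.92
eef_pos: [512.7, -288.9, 48.5]
tcp_rot: [-3.139, -0.001, 1.402]
contact_force: [-0.4, 1.0, 0.9]
opening: 0.586
clock: 6.0
eef_pos: [512.0, -288.4, 48.1]
tcp_rot: [-3.137, -0.002, 1.402]
contact_force: [0.0, 0.3, 0.5]
opening: 0.586
t 6.0 lane [  -2.2  -273.84    1.58] z 48.1 F [0.03 0.33 0.48] op 0.586 rpy [-3.14 -0.    1.4 ]
dp [33.84  0.94 -3.87] ang [-0.   -0.    0.01]
```

```bash
python3 -m creep '[{"dp":[7,0,-5],"angular":[0,0,0.007],"fingers":50},{"dp":[14,1,-5],"angular":[0,0,0.007],"fingers":50},{"dp":[22,1,-5],"angular":[0,0,0.007],"fingers":50},{"dp":[29,1,-5],"angular":[0,0,0.007],"fingers":50},{"dp":[34,1,-5],"angular":[0,0,0.007],"fingers":50}]'; python3 -m creep '[{"dp":[3,0,0],"angular":[0,0,0],"fingers":50},{"dp":[6,0,0],"angular":[0,0,0],"fingers":50},{"dp":[9,0,0],"angular":[0,0,0],"fingers":50},{"dp":[12,0,0],"angular":[0,0,0],"fingers":50},{"dp":[15,0,0],"angular":[0,0,0],"fingers":50}]'; python3 go.py 0 6 54 1.5708
```

```text
clock: 6.42
eef_pos: [521.7, -255.2, 57.4]
tcp_rot: [3.14, 0.0, 1.393]
contact_force: [0.2, -0.1, -0.3]
opening: 0.587
clock: 6.83
eef_pos: [523.7, -241.7, 56.4]
tcp_rot: [3.141, 0.001, 1.392]
contact_force: [-0.4, -2.9, 1.5]
opening: 0.588
t 6.83 lane [   1.21 -225.85    1.57] z 56.4 F [-0.37 -2.9   1.52] op 0.588 rpy [3.14 0.   1.39]
dp [231.85  -1.83   2.26] ang [ 0.  0. -0.]
```

```bash
python3 -m creep '[{"dp":[4,0,0],"angular":[0,0,0],"fingers":50},{"dp":[8,0,0],"angular":[0,0,0],"fingers":50},{"dp":[12,0,0],"angular":[0,0,0],"fingers":50},{"dp":[16,0,0],"angular":[0,0,0],"fingers":50},{"dp":[20,0,0],"angular":[0,0,0],"fingers":50}]'; python3 -m creep '[{"dp":[4,0,0],"angular":[0,0,0],"fingers":50},{"dp":[8,0,0],"angular":[0,0,0],"fingers":50},{"dp":[12,0,0],"angular":[0,0,0],"fingers":50},{"dp":[16,0,0],"angular":[0,0,0],"fingers":50},{"dp":[20,0,0],"angular":[0,0,0],"fingers":50}]'; python3 go.py 0 6 54 1.5708; python3 - <<'E'
from h import *
t=optics.grab_frame('top');crop(t,230,130,425,250,4,'pics/topc5.png')
t=optics.grab_frame('scene');crop(t,235,150,395,285,4.4,'pics/scenec5.png')
E
```

```text
clock: 7.25
eef_pos: [527.3, -221.5, 56.4]
tcp_rot: [3.141, 0.0, 1.392]
contact_force: [0.5, -3.7, 2.4]
opening: 0.583
clock: 7.67
eef_pos: [530.9, -201.8, 56.4]
tcp_rot: [3.141, 0.0, 1.392]
contact_force: [-0.1, -4.5, 3.3]
opening: 0.586
t 7.67 lane [   1.22 -185.29    1.57] z 56.4 F [-0.07 -4.51  3.34] op 0.586 rpy [3.14 0.   1.39]
dp [191.28  -1.73   2.34] ang [ 0.  0. -0.]
```

View pics/scenec5.png

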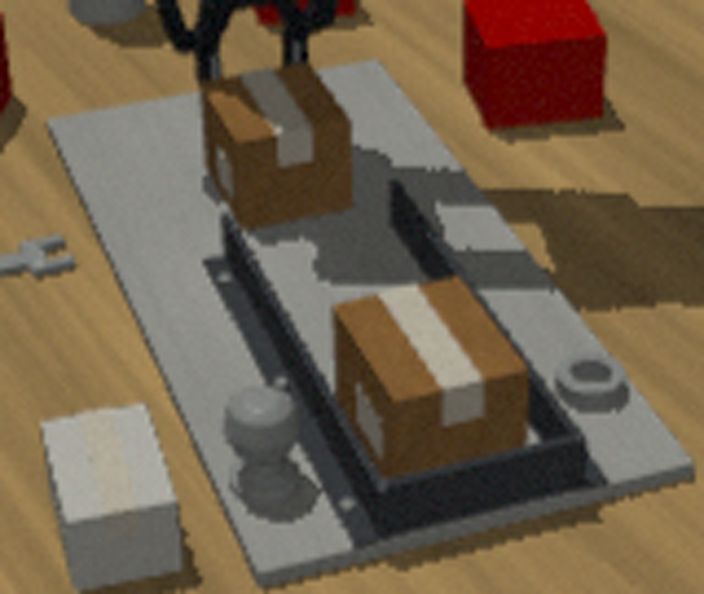

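View pics/topc5.png

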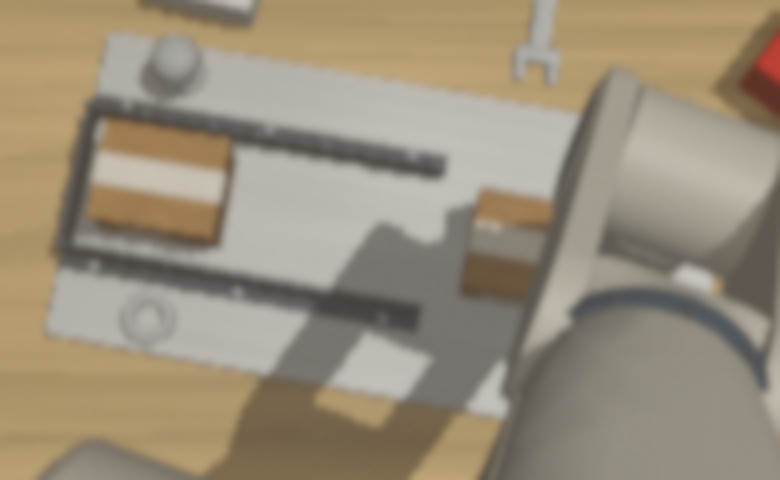

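```bash
python3 - <<'E'
from fc import *
run({'scene':[(239,139),(203,86),(312,65),(351,118)]})
c=unproj('top',px('top',[(483,187),(464,294)]),82)
for p in c: print(rel(lane,[*p[:2],0]))
E
```

```text
['scene'] [-1.29700e+00 -1.31505e+02 -6.00000e-03] 1.04
(np.float64(40.348739622651806), np.float64(-89.21931879583104), np.float64(0.1762690009759022))
(np.float64(-45.059570876407854), np.float64(-89.05755568503105), np.float64(0.1762690009759022))
```

```bash
python3 -m creep '[{"dp":[6,0,0],"angular":[0,0,0],"fingers":50},{"dp":[12,0,0],"angular":[0,0,0],"fingers":50},{"dp":[18,0,0],"angular":[0,0,0],"fingers":50},{"dp":[24,0,0],"angular":[0,0,0],"fingers":50},{"dp":[30,0,0],"angular":[0,0,0],"fingers":50}]'; python3 -m creep '[{"dp":[6,0,0],"angular":[0,0,0],"fingers":50},{"dp":[12,0,0],"angular":[0,0,0],"fingers":50},{"dp":[18,0,0],"angular":[0,0,0],"fingers":50},{"dp":[24,0,0],"angular":[0,0,0],"fingers":50},{"dp":[30,0,0],"angular":[0,0,0],"fingers":50}]'; python3 go.py 0 6 54 1.5708; python3 - <<'E'
from h import *
t=optics.grab_frame('scene');crop(t,235,150,395,285,4.4,'pics/scenec6.png')
E
```

```text
clock: 8.18
eef_pos: [536.0, -171.8, 56.1]
tcp_rot: [-3.141, -0.0, 1.392]
contact_force: [-1.1, -1.6, 1.1]
opening: 0.587
clock: 8.6
eef_pos: [541.4, -142.3, 56.2]
tcp_rot: [-3.141, -0.0, 1.392]
contact_force: [-0.4, -1.8, -0.0]
opening: 0.583
t 8.6 lane [   1.15 -124.93    1.57] z 56.2 F [-0.38 -1.78 -0.04] op 0.583 rpy [-3.14 -0.    1.39]
dp [130.93  -1.5    2.2 ] ang [-0. -0. -0.]
```

View pics/scenec6.png

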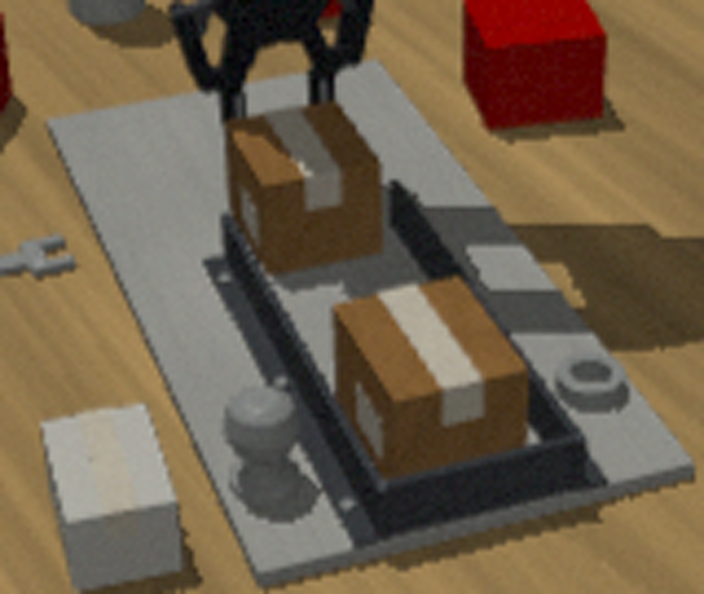

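```bash
python3 - <<'E'
from fc import *
run({'scene':[(264,186),(226,123),(337,102),(382,161)]})
E
python3 -m creep '[{"dp":[6,0,0],"angular":[0,0,0],"fingers":50},{"dp":[12,0,0],"angular":[0,0,0],"fingers":50},{"dp":[18,0,0],"angular":[0,0,0],"fingers":50},{"dp":[24,0,0],"angular":[0,0,0],"fingers":50},{"dp":[30,0,0],"angular":[0,0,0],"fingers":50}]'; python3 -m creep '[{"dp":[6,0,0],"angular":[0,0,0],"fingers":50},{"dp":[12,0,0],"angular":[0,0,0],"fingers":50},{"dp":[18,0,0],"angular":[0,0,0],"fingers":50},{"dp":[24,0,0],"angular":[0,0,0],"fingers":50},{"dp":[30,0,0],"angular":[0,0,0],"fingers":50}]'; python3 go.py 0 6 54 1.5708; python3 - <<'E'
from h import *
t=optics.grab_frame('top');crop(t,230,130,425,250,4,'pics/topc7.png')
t=optics.grab_frame('scene');crop(t,235,150,395,285,4.4,'pics/scenec7.png')
E
```

```text
['scene'] [-9.3000e-02 -7.1927e+01 -1.0000e-03] 0.49
clock: 9.07
eef_pos: [546.8, -113.0, 56.3]
tcp_rot: [-3.142, 0.0, 1.392]
contact_force: [-0.0, -1.5, -0.2]
opening: 0.586
clock: 9.48
eef_pos: [552.1, -83.4, 56.3]
tcp_rot: [-3.141, 0.0, 1.392]
contact_force: [-0.4, -2.7, 0.0]
opening: 0.584
t 9.48 lane [  1.4  -65.01   1.57] z 56.3 F [-0.43 -2.68  0.04] op 0.584 rpy [-3.14  0.    1.39]
dp [71.   -1.59  2.26] ang [-0.  0. -0.]
```

View pics/scenec7.png

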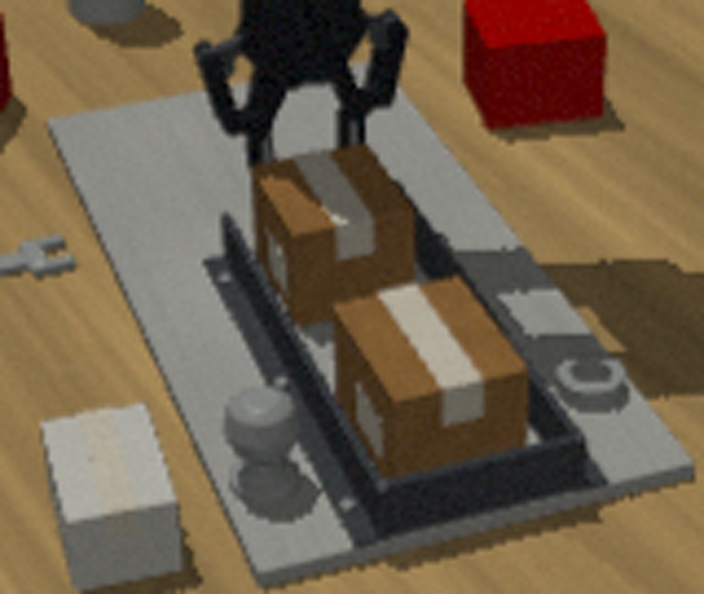

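View pics/topc7.png

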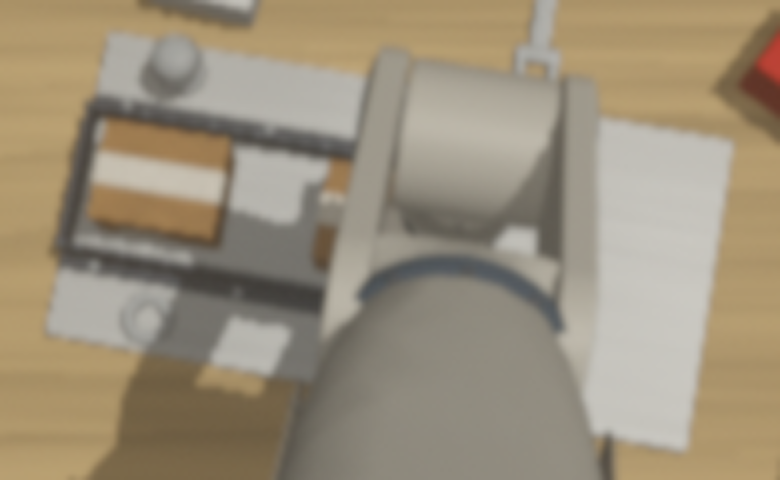

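```bash
python3 - <<'E'
from fc import *
np.set_printoptions(precision=1,suppress=True)
for n,pts in (('scene',[(291,238),(415,209),(335,305),(463,279)]),('top',[(332,157),(314,264),(233,140),(217,241)])):
    for p in unproj(n,px(n,pts),82): print(n,np.round(rel(lane,[*p[:2],0])[:2],1))
E
```

```text
scene [42.6 36.4]
scene [-39.1  32.6]
scene [ 41.1 113.8]
scene [-37.5 115.6]
top [42.7 31. ]
top [-42.9  29.2]
top [ 42.2 109.9]
top [-38.7 106.7]
```

```bash
python3 -m creep '[{"dp":[6,0,0],"angular":[0,0,0],"fingers":50},{"dp":[12,0,0],"angular":[0,0,0],"fingers":50},{"dp":[18,0,0],"angular":[0,0,0],"fingers":50},{"dp":[24,0,0],"angular":[0,0,0],"fingers":50},{"dp":[30,0,0],"angular":[0,0,0],"fingers":50}]'; python3 -m creep '[{"dp":[6,0,0],"angular":[0,0,0],"fingers":50},{"dp":[12,0,0],"angular":[0,0,0],"fingers":50},{"dp":[18,0,0],"angular":[0,0,0],"fingers":50},{"dp":[24,0,0],"angular":[0,0,0],"fingers":50},{"dp":[28,0,0],"angular":[0,0,0],"fingers":50}]'; python3 go.py 0 6 54 1.5708; python3 - <<'E'
from h import *
t=optics.grab_frame('top');crop(t,230,130,425,250,4,'pics/topc8.png')
t=optics.grab_frame('scene');crop(t,270,170,390,270,6,'pics/scenec8.png')
E
```

```text
clock: 10.0
eef_pos: [557.5, -53.9, 56.3]
tcp_rot: [3.142, 0.0, 1.392]
contact_force: [0.5, -2.6, 0.6]
opening: 0.591
clock: 10.42
eef_pos: [562.5, -26.2, 56.3]
tcp_rot: [3.142, -0.0, 1.392]
contact_force: [-1.0, -3.1, 1.5]
opening: 0.582
t 10.42 lane [ 1.6  -6.86  1.57] z 56.3 F [-1.01 -3.12  1.52] op 0.582 rpy [ 3.14 -0.    1.39]
dp [12.86 -1.63  2.3 ] ang [ 0. -0. -0.]
```

View pics/scenec8.png

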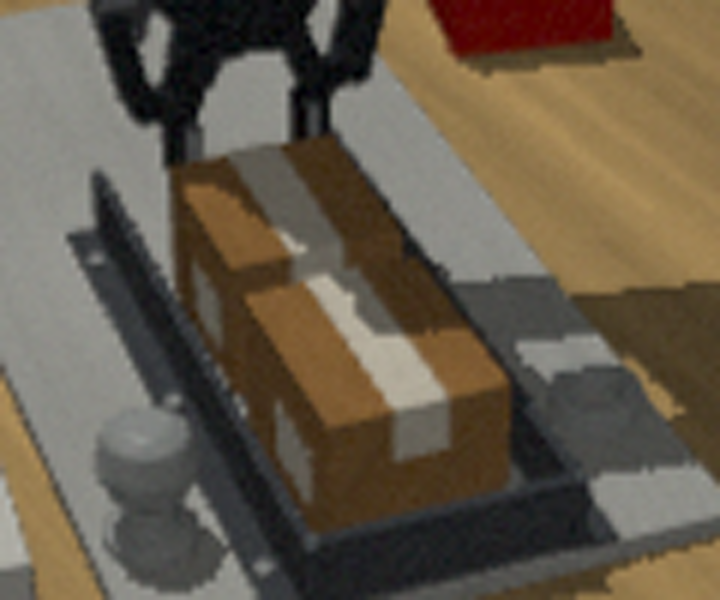

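View pics/topc8.png

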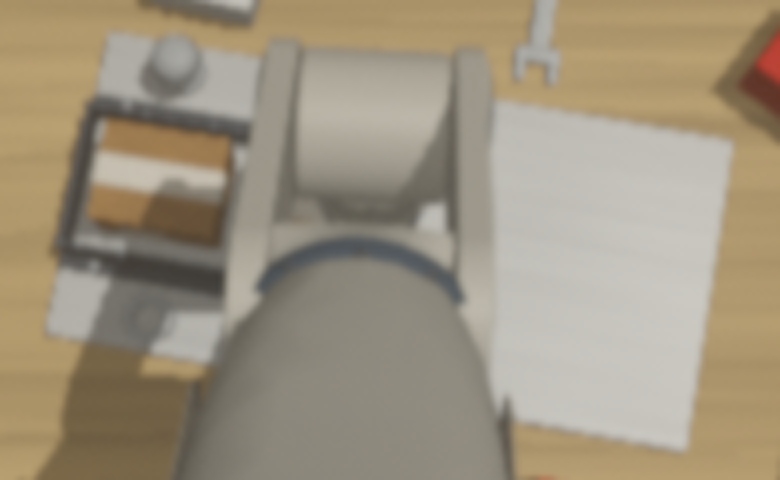

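```bash
python3 - <<'E'
from fc import *
S['scene']=(270,170,6)
for p in unproj('scene',px('scene',[(172,170),(335,137),(231,274),(402,238),(245,293),(325,422),(510,382)]),82): print(np.round(rel(lane,[*p[:2],0])[:2],1))
im=cv2.imread('pics/scenec8.png');cv2.imwrite('pics/z8.png',cv2.resize(im[200:340,150:500],None,fx=2.2,fy=2.2))
E
```

```text
[39.9  6.2]
[-38.8   6.1]
[42.  95.6]
[-36.2  96.1]
[ 41.1 111.3]
[ 41. 208.]
[-37.7 209.9]
```

View pics/z8.png

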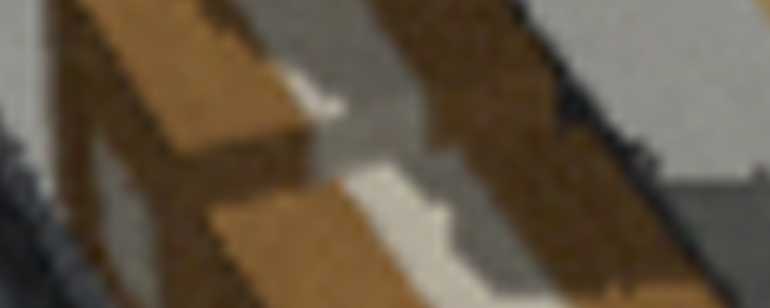

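```bash
python3 -m creep '[{"dp":[2,0,0],"angular":[0,0,0],"fingers":50},{"dp":[4,0,0],"angular":[0,0,0],"fingers":50},{"dp":[6,0,0],"angular":[0,0,0],"fingers":50},{"dp":[8,0,0],"angular":[0,0,0],"fingers":50},{"dp":[9,0,0],"angular":[0,0,0],"fingers":50}]'; python3 -m creep '[{"dp":[0,0,0],"angular":[0,0,0],"fingers":50}]'; python3 go.py 0 6 54 1.5708; python3 - <<'E'
from h import *
t=optics.grab_frame('scene');crop(t,290,180,360,230,11,'pics/scenec9.png')
E
```

```text
clock: 10.93
eef_pos: [564.0, -18.0, 56.2]
tcp_rot: [-3.142, 0.0, 1.392]
contact_force: [0.4, -2.3, -0.1]
opening: 0.588
clock: 11.02
eef_pos: [564.0, -17.9, 56.2]
tcp_rot: [-3.142, -0.0, 1.392]
contact_force: [-0.2, -0.3, -0.7]
opening: 0.582
t 11.02 lane [1.6  1.6  1.57] z 56.2 F [-0.19 -0.32 -0.66] op 0.582 rpy [-3.14 -0.    1.39]
dp [ 4.4  -1.62  2.24] ang [-0. -0. -0.]
```

View pics/scenec9.png

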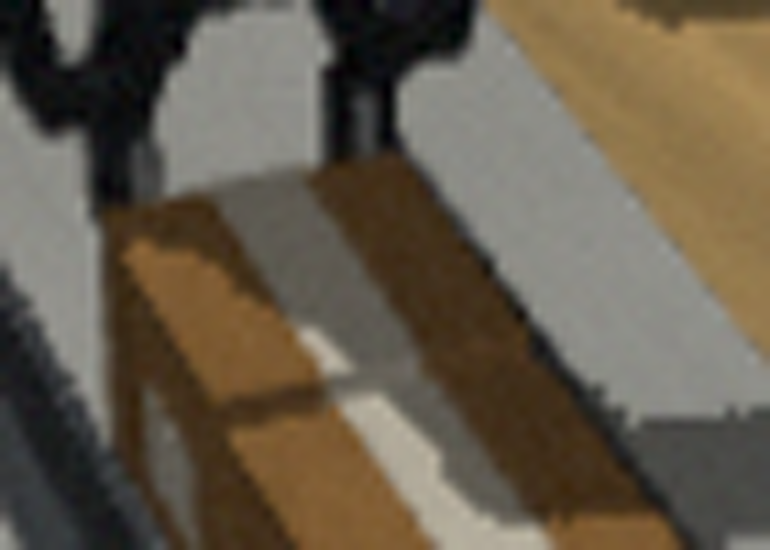

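```bash
python3 - <<'E'
from fc import *
S['scene']=(290,180,11)
for p in unproj('scene',px('scene',[(105,212),(400,155),(212,405),(228,430),(325,380),(332,402)]),82): print(np.round(rel(lane,[*p[:2],0])[:2],1))
E
```

```text
[39.2 11.4]
[-37.8  12.6]
[ 41.9 101.1]
[ 41.8 112.1]
[ 14.  100.8]
[ 15.6 110. ]
```

```bash
python3 -m creep '[{"dp":[1.5,0,0],"angular":[0,0,0],"fingers":50},{"dp":[3,0,0],"angular":[0,0,0],"fingers":50},{"dp":[4,0,0],"angular":[0,0,0],"fingers":50},{"dp":[5,0,0],"angular":[0,0,0],"fingers":50},{"dp":[6,0,0],"angular":[0,0,0],"fingers":50}]'; python3 -m creep '[{"dp":[0,0,0],"angular":[0,0,0],"fingers":50}]'; python3 go.py 0 6 54 1.5708; python3 - <<'E'
from h import *
t=optics.grab_frame('scene');crop(t,290,180,360,230,11,'pics/scenec10.png')
E
```

```text
clock: 11.48
eef_pos: [565.1, -12.1, 56.3]
tcp_rot: [-3.142, 0.0, 1.392]
contact_force: [-0.4, -1.9, -0.3]
opening: 0.587
clock: 11.57
eef_pos: [565.1, -11.9, 56.3]
tcp_rot: [3.142, -0.0, 1.392]
contact_force: [-0.1, -0.6, -1.4]
opening: 0.584
t 11.57 lane [1.64 7.61 1.57] z 56.3 F [-0.08 -0.64 -1.4 ] op 0.584 rpy [ 3.14 -0.    1.39]
dp [-1.61 -1.64  2.27] ang [ 0. -0. -0.]
```

View pics/scenec10.png

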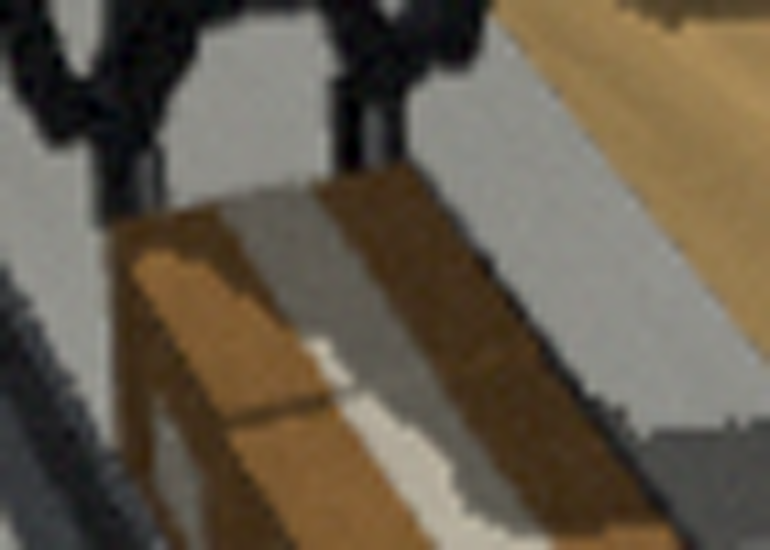

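Only a thin gap line remains, from about (220,413) to (330,395), and the stock's corner hasn't moved. I'll retreat and check from above.

```bash
python3 -m creep '[{"dp":[-4,0,0],"angular":[0,0,0],"fingers":50},{"dp":[-14,0,0],"angular":[0,0,0],"fingers":50},{"dp":[-30,0,0],"angular":[0,0,0],"fingers":50},{"dp":[-50,0,-10],"angular":[0,0,0],"fingers":50},{"dp":[-60,0,-40],"angular":[0,0,0],"fingers":50}]'; python3 -m creep '[{"dp":[-20,0,-35],"angular":[0,0,0],"fingers":50},{"dp":[-40,0,-70],"angular":[0,0,0],"fingers":50},{"dp":[-60,0,-105],"angular":[0,0,0],"fingers":50},{"dp":[-90,0,-125],"angular":[0,0,0],"fingers":50},{"dp":[-125,0,-130],"angular":[0,0,0],"fingers":50}]'; python3 -m creep '[{"dp":[-40,0,0],"angular":[0,0,0],"fingers":50},{"dp":[-80,0,0],"angular":[0,0,0],"fingers":50},{"dp":[-110,0,0],"angular":[0,0,0],"fingers":50},{"dp":[-110,0,0],"angular":[0,0,0],"fingers":50},{"dp":[-110,0,0],"angular":[0,0,0],"fingers":50}]';python3 go.py; python3 - <<'E'
from h import *
t=optics.grab_frame('top');crop(t,230,130,425,250,4,'pics/topc11.png');cv2.imwrite('pics/top11.png',t)
t=optics.grab_frame('scene');crop(t,275,175,385,275,6,'pics/scenec11.png');cv2.imwrite('pics/scene11.png',t)
E
```

```text
clock: 12.03
eef_pos: [551.1, -72.9, 93.3]
tcp_rot: [-3.135, 0.001, 1.392]
contact_force: [0.2, 0.7, -0.2]
opening: 0.588
clock: 12.45
eef_pos: [533.7, -196.0, 231.0]
tcp_rot: [3.135, 0.001, 1.393]
contact_force: [1.3, -0.3, 0.3]
opening: 0.588
clock: 12.87
eef_pos: [511.5, -304.4, 226.1]
tcp_rot: [-3.142, -0.0, 1.389]
contact_force: [0.0, 0.6, -0.3]
opening: 0.587
t 12.87 lane [   0.19 -289.7     1.56] z 226.1 F [ 0.02  0.59 -0.34] op 0.587 rpy [-3.14 -0.    1.39]
```

View pics/scenec11.png

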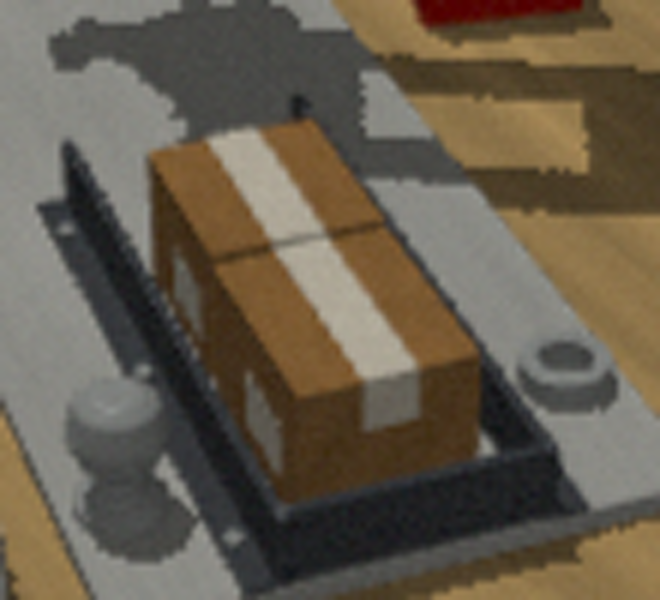

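View pics/topc11.png

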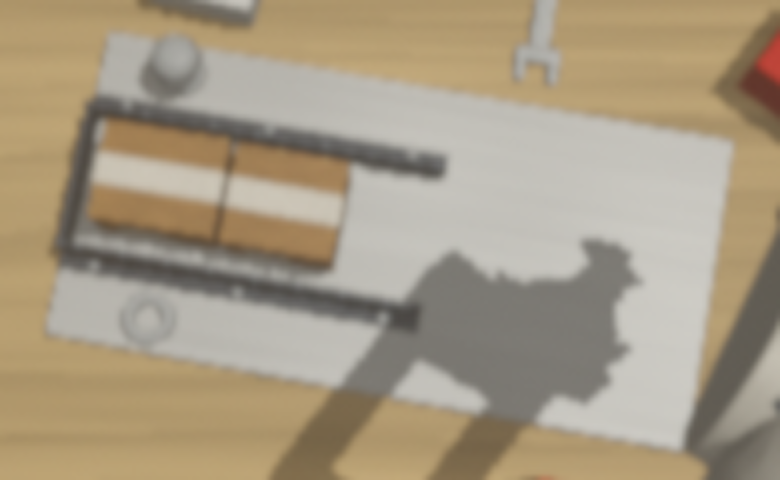

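View pics/scene11.png

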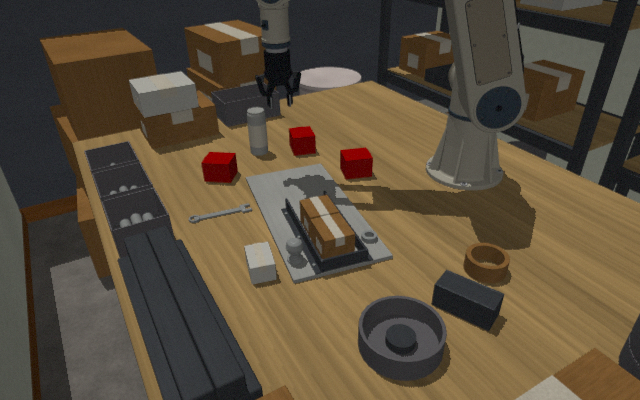

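```bash
python3 - <<'E'
from fc import *
S['scene']=(275,175,6)
run({'top':[(237,139),(350,162),(331,269),(219,241)],'scene':[(215,258),(150,157),(312,122),(381,222)]},g=(580,40,-.17))
a=cv2.cvtColor(cv2.imread('pics/top0.png'),cv2.COLOR_BGR2GRAY);b=cv2.cvtColor(cv2.imread('pics/top11.png'),cv2.COLOR_BGR2GRAY)
sl=np.s_[155:195,246:284]
print('stock shift px',cv2.phaseCorrelate(np.float32(a[sl]),np.float32(b[sl])))
print(r.sense()['qvel'].round(3))
E
```

```text
['top', 'scene'] [ 1.2720e+00  6.1868e+01 -5.0000e-03] 1.79
['top'] [ 9.2400e-01  6.1077e+01 -1.2000e-02] 1.56
['scene'] [1.7760e+00 6.3882e+01 4.0000e-03] 1.1
stock shift px ((0.2058325720756642, -0.006785575253370979), 0.9211318935453892)
[ 0.023 -0.003  0.003  0.001 -0.001  0.001]
```

```bash
python3 -m creep '[{"dp":[0,0,0],"angular":[0,0,0],"fingers":50},{"dp":[0,0,0],"angular":[0,0,0],"fingers":50}]'; python3 -c "
from rig import r
print(r.sign_off())"
```

```text
clock: 13.13
eef_pos: [512.7, -301.4, 226.3]
tcp_rot: [-3.141, -0.0, 1.393]
contact_force: [-0.1, -0.0, -0.6]
opening: 0.588
the job is handed in; nothing more can be done
None
```

The carton now stands straight in the lane behind the stored one, with a gap of about 3–5 mm. I handed the job in at 13.1 s.

I slid it about 18 mm sideways onto the centreline with two fingertips. Then I pushed it from behind down the lane, with the fingertips above rail height, and backed off clear.

**Last checks:**
- **Carton pose:** it measures about 1 mm off the centreline, at y ≈ 62 mm, turned less than 0.02 rad. The two cameras differ by about 3 mm along the lane.
- **Gap:** it shows as a thin, even line about one pixel wide in both views.
- **Stored carton:** it shifted 0.2 px in the top view, which is within noise and not in the push direction.
- **Rails and bystanders:** the pictures show clearance to both rails, and the bystanders look unmoved. I checked this only by eye.
- **Forces:** the readings I took during the pushes stayed under about 10 N.

No check failed.

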